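# Wedge a spring clip off its pin

## Robot

A 6-joint arm with a two-finger parallel gripper is mounted at the origin on a cart in front of the work surface, level with it; the furniture and walls round the work are solid. World frame = base frame: x ahead of the robot, y to its left, z up, the work surface at z = 0. Lengths are in m, angles in rad, forces in N, time in s.
With the tool pointing down it reaches from about 0.3 to 0.875 m from the base axis. Payload 6.4 kg.
Tool frame: the origin (TCP) lies at the very end of the fingers, on their centre line; the grasp point (between the pads) lies 19 mm behind it; z points along the fingers, y is the line along which they close (so a half turn about z gives the same grasp; the last joint's range is limited). The gripper opens to 85 mm and grips with 20 to 120 N. Pads are 22 mm wide; open, the fingers measure 114 mm over their backs; the gripper's body (76 mm by 85 mm) begins 54 mm behind the grasp point. The pads swing forward as they close: fully open they stand 13 mm farther back than shut.
Start: joints at [-1.343, 0.181, 1.607, -0, 1.354, -0.206], TCP at [0.242, -0.522, 0.231] pointing down, gripper open.
Joint ranges: [-2.99, 2.99], [-0.89, 2.07], [0.3, 2.58], [-1.14, 4.28], [0, 2.63], [-3.12, 3.12]. Speed limits (rad/s): [2.57, 2.57, 3.01, 3.14, 3.14, 3.14].

## Interface

Orientations are given as a unit quaternion [w, x, y, z].
In Python, from bench import ctrl gives the robot as it stands.
- The arm moves only by the tool jog_arm, never from a script. Its argument "series" is a list that holds one entry, the list of rows, each a list of 7 numbers: the shift along the tool's x, y, z in mm, then the turn, a rotation vector about the tool's x, y, z in rad, then the finger opening in mm, from 0 to 85.4. In form: [[[tx, ty, tz, rx, ry, rz, gripper], ...]]. A call has exactly 10 rows; each row shifts and turns the commanded pose from where the row before left it, along the tool's axes as they then stand; what a row does not reach is not made up. A row lasts 1/10 s, in which the tool goes at most 50 mm and 8.59 degrees, less where a joint would pass 70% of its speed; a pose out of reach is approached as far as the arm can. A call with a gripper value outside its range is refused whole. The fingers move at their own pace and stop on an object; the grip force is fixed at half the most. Time passes only in rows, so rows that do not move let the fingers close, or fill a call up. It gives the time, the measured TCP pose, the force, the opening and the grip force at its end, in the units of the state.
- ctrl.get_obs(): the state, without advancing time (a new reading comes with each control period).
- ctrl.camera(name): name is "scene" or "top" or "wrist"; returns a dict with "frame" (480x640x3 uint8, blue, green, red), "z_map" (480x640 float32, m along the optical axis (not along the pixel's ray), 0 where there is no reading), "fx", "fy", "cx", "cy" (pixels), "k1" (the pictures are not rectified: a ray, as slopes to the right and down, at radius r is drawn at 1 + k1 r^2 times it, then the intrinsics apply), "xyz" and "rotation" of the camera in the world. Camera axes: x right, y down, z forward; pixel columns grow to the right and rows downward; lengths in m; the calibration is good to about 2 mm. A picture is of the moment at which its call begins.
- ctrl.hand_in(): hands the job in; it is judged then, once.
The state is a dict: "time_s": time; "q": joint angles; "dq": joint speeds; "joint_efforts": joint torques, N m; "eef_pos": TCP position; "eef_rot": TCP orientation; "wrist_force": force on the tool from outside, world axes, zero at the start; "torque": the same for the moment, N m; "opening": opening from 0.0 (shut) to 1.0 (fully open); "grasp_force": force on a finger pad.
Only numpy, scipy, OpenCV 4.12 (cv2) and the standard library are available. Lean on these libraries where they do the work, as an engineer would, in place of code of your own. Each camera call takes 0.05 s, during which the arm holds its last target. There are 200 camera calls.

## Task

Take the red-handled wedge out of its wooden block, lay its flat face against the steel pin just above the brass-coloured spring clip, and keeping it there slide it down between pin and clip until the clip is spread off the pin. Then push the clip along the rails with the wedge until its legs are quite clear of the pin, leave it lying there, and put the wedge back in its block. Do it gently: never press on pin, stand or clip with more than about 15 N, do not touch the clip with the fingers or let it fly, and leave the other things alone.

Things in the scene. Friction and masses are not known exactly. Their poses are not given: they have to be found in the camera images.
- stand: Fixed stand (mm): dark base plate, two blue cheeks, rail tops at z 70, 18 mm slot between them (floor z 12). Origin: underside; z up; clip comes off to -x (toward robot), rail end stops at x -56. Steel pin, 12 mm thick, top z 106, stands in the slot near x 0, y 0 but is clamped anywhere within 2.5 mm of it along x (not measured, feel for it). It yields to no force here. Oiled: friction about 0.25.
- clip: Loose brass-coloured U-shaped spring clip (mm), 6 thick, 30 wide, lying on the stand's rails, axes about as the stand's, its origin (underside) at x 0, y 0, z 70 of the stand. Bridge at x -17.6 to -12.6, two sprung legs round the pin to x +18, lips at x +9, 8 mm apart. Gap pin to bridge 4 to 9 mm. To spread it off the bridge must be pushed 18 mm from the pin's surface; takes about 9 N.
- wedge: Loose wedge (mm), upright in the block. Origin: middle of the tip's flat edge; z up the tool. Steel blade 6 mm wide; flat face at x 0 looks to +x; sloping face to -x: 2 mm thick at the tip, 19 mm from z 58 to z 96. Black collar 42 x 34 at z 96 to 102. Red handle x -20 to +1, y +-13, z 102 to 165: grip it across x near z 135. 0.16 kg. In the block its tip is 12 mm above the bench.
- holder: Fixed wooden block 70 x 64 mm, 108 high, on a 100 x 90 foot. Origin: centre of underside. Pocket in the middle of its top, 25 (x) x 20 (y) mm, 98 deep; the wedge hangs in it by its collar, its flat face to the block's +x.
- tape_measure: Loose yellow tape measure, 36 x 84 x 62 mm, on the bench to the right; a bystander. Origin: centre of underside.

How it is judged:
On the way, in this order (a step that is already met when the one before it is completed fails the run):
1. the wedge lies against the pin, its tip above the clip (contact force between wedge and stand above 0.4 N and contact force between wedge and clip below 0.2 N and z of wedge in the frame of stand between 0.076 and 0.106 m and y of wedge in the frame of stand between -0.006 and 0.006 m and x of wedge in the frame of stand between -0.0115 and -0.0015 m), for 0.2 s.
2. the wedge is driven down between pin and clip, bearing on both and moving the clip (contact force between wedge and stand above 0.5 N and contact force between wedge and clip above 0.5 N and z of wedge in the frame of stand below 0.055 m and x of clip in the frame of stand below -0.004 m), for 0.1 s.
3. the clip is pushed clear of the pin (x of clip in the frame of stand below -0.024 m), for 0.2 s.
At the end, for the whole second after the job is handed in: the clip lies still on the stand's rails, moved 24 mm or more from where it was fitted (legs clear of the pin); the wedge hangs upright in its block, at rest, tip at most 20 mm above the bench (x of clip in the frame of stand between -0.05 and -0.024 m and y of clip in the frame of stand between -0.02 and 0.02 m and z of clip in the frame of stand between 0.064 and 0.08 m and horizontal distance between wedge and holder below 0.025 m and z of wedge in the frame of holder below 0.02 m and angle between wedge's own z axis and vertical below 0.15 rad and linear speed of each of wedge, clip below 0.02 m/s); the robot touches nothing.
It fails at once if the wedge presses on the clip with over 18 N (contact force between wedge and clip above 18 N).
It fails at once if the wedge presses on the pin or the stand with over 18 N (contact force between wedge and stand above 18 N).
It fails at once if the fingers touch the clip (contact force between the fingers and clip above 0.5 N).
It fails at once if the clip flies (over 0.5 m/s) (linear speed of clip above 0.5 m/s).
It fails at once if the tape measure is pushed over 30 mm (distance of tape_measure from where it was at the start of the episode above 0.03 m).
It also fails if it takes over 70 s, if anything falls off the work surface, if the arm or the gripper's body presses on something with over 40 N, if the wrist force passes 120 N, or if a joint passes its speed limit or range.

## Working session

There is one attempt and no reset: what is moved stays moved. The work goes in short steps, Python scripts to look and compute and a tool call to move; the robot and the scene stay as the last step left them, time stands still between calls to the robot, and variables do not carry over. Pictures are saved under pics/ and viewed, at most 10 in all, crops included, and the job is handed in when it is done.

Besides the shell and the picture viewer there is one more tool, called after "Request:" as name(argument=value, ...), one argument or row to a line, values as JSON. jog_arm: Moves the arm, as the interface text tells. Its arguments: {"type":"object","properties":{"series":{"type":"array"}},"required":["series"]}

```bash
ls; mkdir -p pics
cat > h.py <<'E'
import numpy as np, cv2
from bench import ctrl
def world(c,u,v,z=None):
    x=(u-c["cx"])/c["fx"];y=(v-c["cy"])/c["fy"];a,b=x,y
    for _ in range(8):
        s=1+c["k1"]*(a*a+b*b);a,b=x/s,y/s
    return a,b
def R(c): 
    r=np.array(c["rotation"],float)
    if r.shape==(3,3): return r
    from scipy.spatial.transform import Rotation
    return Rotation.from_quat(r[[1,2,3,0]]).as_matrix()
def plane(c,u,v,h):
    a,b=world(c,u,v);d=R(c)@np.array([a,b,1.]);o=np.array(c["xyz"]);return o+d*(h-o[2])/d[2]
def cloud(c):
    v,u=np.mgrid[0:480,0:640].astype(float);a,b=world(c,u,v);z=c["z_map"]
    return np.stack([a*z,b*z,z],-1)@R(c).T+np.array(c["xyz"])
E
python3 - <<'E'
from h import *
import pickle
o=ctrl.get_obs();print({k:np.round(v,3).tolist() for k,v in o.items()})
for n in("scene","top","wrist"):
    c=ctrl.camera(n);pickle.dump(c,open(n+".pkl","wb"));cv2.imwrite(f"pics/{n}.png",c["frame"])
    print(n,c["fx"],c["cx"],c["cy"],c["k1"],c["xyz"],np.round(c["rotation"],3).tolist())
E
```

```text
pics
{'time_s': 0.0, 'q': [-1.343, 0.182, 1.608, 0.0, 1.354, -0.206], 'dq': [0.0, -0.001, 0.0, 0.001, -0.001, 0.001], 'joint_efforts': [0.0, -44.488, -35.134, -0.0, 0.009, 0.0], 'eef_pos': [0.242, -0.521, 0.23], 'eef_rot': [-0.001, 0.977, 0.215, -0.0], 'wrist_force': [-0.239, 0.038, -0.365], 'torque': [-0.011, -0.02, 0.025], 'grasp_force': 0.0, 'opening': 1.0}
scene 519.3774860403182 319.84085191580044 237.69744936668985 -0.13661220204010477 [-0.2580179   0.47139301  0.76223694] [0.207, -0.404, 0.793, -0.406]
top 480.4557420137439 328.3448681112235 233.4875773648081 0.020229882234162402 [ 0.42153401 -0.06369472  1.0309567 ] [0.025, -0.698, 0.715, -0.015]
wrist 412.8171318442858 318.94982165486175 245.38080270101557 -0.006298326246187458 [ 0.31537216 -0.48712849  0.37306265] [0.134, 0.832, -0.532, -0.087]
```

View pics/scene.png

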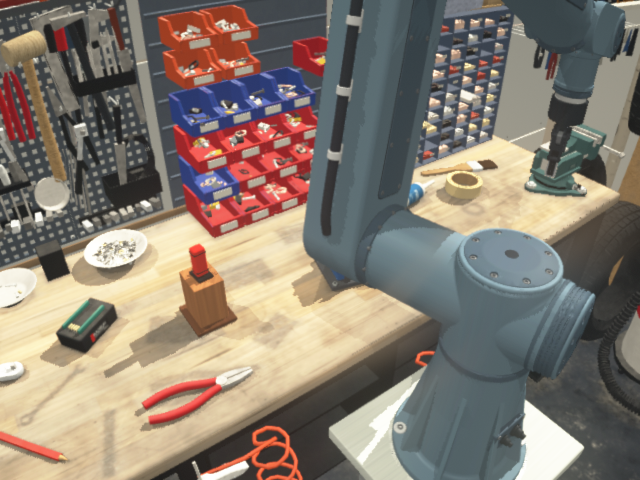

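View pics/top.png

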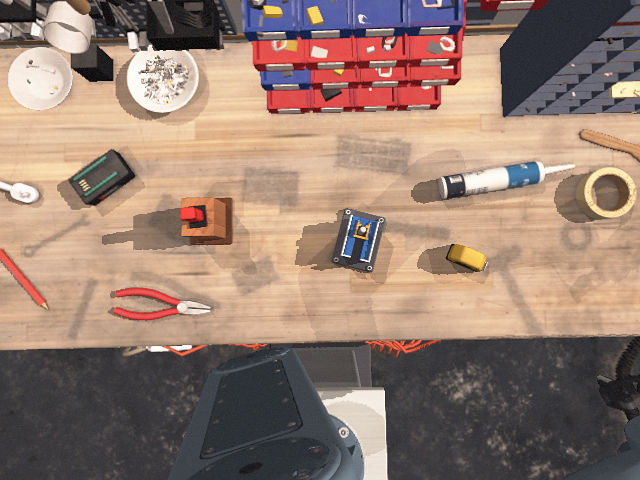

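The scene view shows the wedge block at about (207,300), with the stand hidden behind the arm. The top view shows the block with the red handle at (207,220), the stand at (358,240) with pin and brass clip near (362,229), and the tape measure at (467,257).

```bash
cat > m.py <<'E'
from h import *
def rect(P,m,name):
    q=P[m][:,:2].astype(np.float32)*1000
    if len(q)<20: print(name,len(q));return
    r=cv2.minAreaRect(q);print(name,len(q),"ctr",np.round(r[0],1),"size",np.round(r[1],1),"ang",round(r[2],1),"z",np.round(np.percentile(P[m][:,2],[5,50,95])*1000,1))
def measure(c,hx=(0.44,0.18),sx=(0.41,-0.12)):
    P=cloud(c);f=cv2.cvtColor(c["frame"],cv2.COLOR_BGR2HSV);ok=c["z_map"]>0
    H,S,V=f[...,0].astype(int),f[...,1],f[...,2]
    near=lambda p,r:ok&(np.hypot(P[...,0]-p[0],P[...,1]-p[1])<r)
    z=P[...,2]
    n=near(hx,.09); red=((H<5)|(H>174))&(S>190)&(V>80)
    rect(P,n&(z>.102)&(z<.114),"blocktop"); rect(P,n&(z>.15),"handle"); rect(P,n&(z>.170),"handletop"); rect(P,n&(z>.114)&(z<.13),"collar")
    n=near(sx,.09); blue=(H>95)&(H<125)&(S>120)
    rect(P,n&(z>.004)&(z<.02),"base"); rect(P,n&blue&(z>.055),"blue"); rect(P,n&(z>.066)&(z<.0735),"rails"); 
    brass=(H>12)&(H<30)&(S>100)
    rect(P,n&brass&(z>.06),"brass"); rect(P,n&(z>.098),"pin")
E
python3 - <<'E'
from m import *
import pickle
measure(pickle.load(open("top.pkl","rb")))
f=cv2.imread("pics/top.png");a=cv2.resize(f[170:270,160:260],(400,400),interpolation=cv2.INTER_CUBIC);b=cv2.resize(f[195:285,315:405],(400,400),interpolation=cv2.INTER_CUBIC)
cv2.imwrite("pics/crop.png",np.hstack([a,b]))
E
```

```text
blocktop 605 ctr [503.3 201.2] size [65.2 52.7] ang 88.7 z [104.3 107.4 113. ]
handle 227 ctr [513.2 199.8] size [22.2 26.7] ang 4.5 z [155. 175. 178.]
handletop 175 ctr [513.3 199.8] size [22.2 25.8] ang 8.2 z [171.8 175.7 178.3]
collar 69 ctr [509.2 198.5] size [29.2 34.8] ang 88.7 z [114.1 116.  126.7]
base 980 ctr [ 421.7 -125.4] size [164.1 151.5] ang 48.5 z [ 7.6 11.4 15.2]
blue 504 ctr [ 465.5 -113.2] size [49.6 75.6] ang 74.6 z [66.5 69.4 72. ]
rails 572 ctr [ 462.7 -112. ] size [54.5 80.6] ang 76.0 z [67.  69.5 72.5]
brass 110 ctr [ 481.2 -116.9] size [28.8 33.6] ang 77.6 z [72.6 74.8 77.6]
pin 32 ctr [ 481.  -117.6] size [ 9.8 11.6] ang 89.1 z [102.2 105.  108.2]
```

View pics/crop.png

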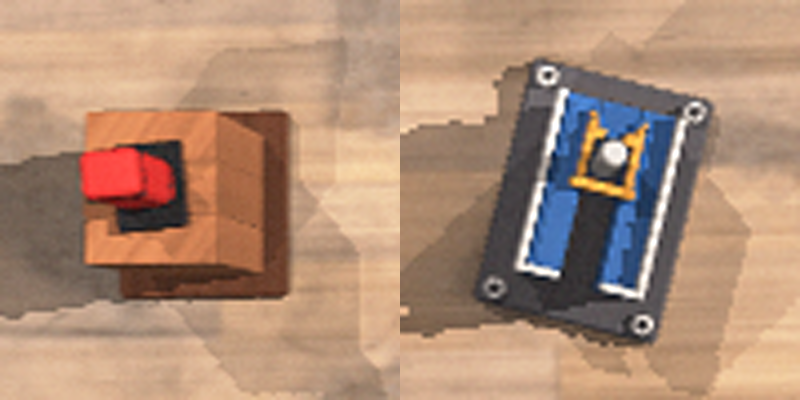

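The crop shows the collar's long side and the wedge x along world x (block yaw about 0), and the stand turned about -14°, with pin at crop (610,152) and bridge below it. Next I move over the stand for a closer look.

Request:
jog_arm(
  series=[
    [[33, -20, -7, 0, 0, 0, 85], [33, -20, -7, 0, 0, 0, 85], [33, -20, -7, 0, 0, 0, 85], [33, -20, -7, 0, 0, 0, 85], [33, -20, -7, 0, 0, 0, 85], [33, -20, -7, 0, 0, 0, 85], [33, -20, -7, 0, 0, 0, 85], [33, -20, -7, 0, 0, 0, 85], [33, -20, -7, 0, 0, 0, 85], [33, -20, -7, 0, 0, 0, 85]],
  ],
)

```text
time_s: 1.15
eef_pos: [0.4576, -0.2, 0.3014]
eef_rot: [-0.0, 0.977, 0.215, -0.0]
wrist_force: [0.4, -0.9, -0.0]
opening: 0.996
grasp_force: 0.0
```

Request:
jog_arm(
  series=[
    [[0, 0, 0, 0, 0, -0.142, 85], [0, 0, 0, 0, 0, -0.142, 85], [0, 0, 0, 0, 0, -0.142, 85], [0, 0, 0, 0, 0, -0.142, 85], [0, 0, 0, 0, 0, -0.142, 85], [0, 0, 0, 0, 0, -0.142, 85], [0, 0, 0, 0, 0, -0.142, 85], [0, 0, 0, 0, 0, -0.142, 85], [0, 0, 0, 0, 0, 0, 85], [0, 0, 0, 0, 0, 0, 85]],
  ],
)

```text
time_s: 2.15
eef_pos: [0.457, -0.2015, 0.3011]
eef_rot: [-0.0, 0.709, 0.705, -0.0]
wrist_force: [-0.5, -0.4, 0.4]
opening: 0.996
grasp_force: 0.0
```

```bash
cat >> m.py <<'E'
from scipy.spatial.transform import Rotation as Ro
def st():
    o=ctrl.get_obs();r=Ro.from_quat(np.array(o["eef_rot"])[[1,2,3,0]]).as_matrix()
    print("t",round(o["time_s"],2),"p",np.round(np.array(o["eef_pos"])*1000,1),"xaxis",np.round(r[:,0],3),"zaxis",np.round(r[:,2],3),"F",np.round(o["wrist_force"],2),"T",np.round(o["torque"],3),"open",round(o["opening"]*85.4,1),"gf",o["grasp_force"]);return o,r
E
python3 - <<'E'
from m import *
import pickle
st();c=ctrl.camera("wrist");pickle.dump(c,open("w1.pkl","wb"));print(c["xyz"],R(c)[:,2]);measure(c,sx=(.465,-.115));t=ctrl.camera("top");pickle.dump(t,open("t2.pkl","wb"))
cv2.imwrite("pics/w1.png",c["frame"])
E
```

```text
t 2.15 p [ 457.  -201.5  301.1] xaxis [0.005 1.    0.   ] zaxis [-0.  0. -1.] F [-0.55 -0.44  0.43] T [-0.015  0.045 -0.037] open 85.0 gf 0.0
[ 0.45765723 -0.12024608  0.44367616] [-0.00325484 -0.31518849 -0.94902351]
blocktop 0
handle 0
handletop 0
collar 0
base 5305 ctr [ 465.3 -112.7] size [ 90.6 120.2] ang 74.3 z [10.1 11.9 16.1]
blue 3528 ctr [ 465.6 -139.8] size [112.  90.] ang 81.6 z [68.4 69.9 71.4]
rails 3847 ctr [ 466.1 -112.7] size [51.4 83. ] ang 74.5 z [68.5 69.9 71.4]
brass 719 ctr [ 467.3 -146.6] size [94.7 97.8] ang 84.9 z [ 74.3  75.9 378.9]
pin 18037 ctr [ 476.5 -174.4] size [104.9  79. ] ang 48.8 z [330.  376.7 385. ]
```

View pics/w1.png

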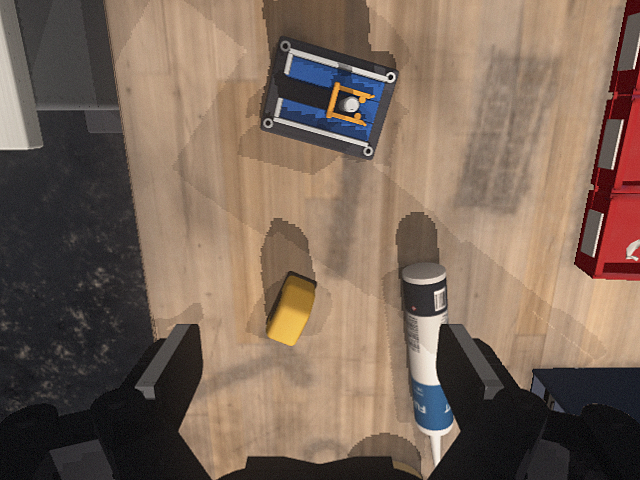

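The wrist view shows the stand at (330,98), with pin (350,103), brass clip with the bridge on its left (331,103) and legs to the right. The tape measure is at (293,310). The fingers appear at the bottom.

```bash
sed -i 's/ok=c\["z_map"\]>0/ok=(c["z_map"]>0)\&(cloud(c)[...,2]<.2)/' m.py
cat >> m.py <<'E'
def pin(c,box):
    P=cloud(c);z=P[...,2];m=(z>.098)&(z<.112);k=np.zeros_like(m);k[box[1]:box[3],box[0]:box[2]]=1;m&=k
    v,u=np.nonzero(m);(a,b),rad=cv2.minEnclosingCircle(np.stack([u,v],1).astype(np.float32));print("pin px",a,b,rad,"median z",np.median(z[m]),np.round(plane(c,u.mean(),v.mean(),.106)*1000,1),np.round(plane(c,a,b,.106)*1000,1))
E
python3 - <<'E'
from m import *
import pickle
c=pickle.load(open("w1.pkl","rb"));measure(c,sx=(.465,-.115));pin(c,(330,85,370,120))
t=pickle.load(open("top.pkl","rb"));pin(t,(345,215,378,245))
P=cloud(c);f=cv2.cvtColor(c["frame"],cv2.COLOR_BGR2HSV);z=P[...,2]
m=(f[...,0]>12)&(f[...,0]<30)&(f[...,1]>100)&(z>.07)&(z<.08)&(np.hypot(P[...,0]-.48,P[...,1]+.117)<.03)
a=np.radians(-15.5);R2=np.array([[np.cos(a),np.sin(a)],[-np.sin(a),np.cos(a)]])
v,u=np.nonzero(m);q=np.array([plane(c,i,j,.076)[:2] for i,j in zip(u,v)])*1000
l=(q-[481,-117.5])@R2.T
print("clip in pin frame x",np.percentile(l[:,0],[0,1,3,50,98,100]).round(1),"y",np.percentile(l[:,1],[0,2,50,98,100]).round(1))
g=l[abs(l[:,1])<3];print("bridge x",np.sort(g[:,0]).round(1))
k=m|((z>.095)&(z<.2));print(np.round(cv2.minAreaRect(q.astype(np.float32)),1) if 0 else cv2.minAreaRect(q.astype(np.float32)))
E
```

```text
blocktop 0
handle 0
handletop 0
collar 0
base 5305 ctr [ 465.3 -112.7] size [ 90.6 120.2] ang 74.3 z [10.1 11.9 16.1]
blue 3501 ctr [ 466.1 -112.6] size [50.3 83. ] ang 74.5 z [68.4 69.9 71.3]
rails 3847 ctr [ 466.1 -112.7] size [51.4 83. ] ang 74.5 z [68.5 69.9 71.4]
brass 616 ctr [ 483.  -117.8] size [29.2 35.4] ang 73.3 z [74.1 75.7 77.1]
pin 193 ctr [ 481.8 -117.2] size [10.4 11.5] ang 89.9 z [103.3 105.6 107. ]
pin px 350.69586181640625 103.94329833984375 7.966054916381836 median z 0.10560066977501409 [ 481.6 -117.1  106. ] [ 481.7 -117.1  106. ]
pin px 362.6666564941406 229.0 3.0732791423797607 median z 0.1050064660850043 [ 480.9 -117.8  106. ] [ 480.9 -117.8  106. ]
clip in pin frame x [-15.8 -15.4 -15.1  -2.2  17.4  19.4] y [-14.  -12.3   1.6  13.4  15.2]
bridge x [-15.5 -15.3 -15.3 -15.1 -15.  -14.9 -14.7 -14.7 -14.5 -14.5 -14.3 -14.1
 -14.1 -13.9 -13.9 -13.7 -13.7 -13.5 -13.3 -13.3 -13.1 -13.1 -12.9 -12.9
 -12.7 -12.6 -12.5 -12.3 -12.3 -12.1 -12.  -11.9 -11.8 -11.7 -11.5 -11.4
 -11.3 -11.2 -11.1 -11. ]
((482.82403564453125, -117.46759796142578), (29.172107696533203, 35.11506271362305), 74.19832611083984)
```

Request:
jog_arm(
  series=[
    [[30, 5, 0, 0, 0, 0, 85], [30, 5, 0, 0, 0, 0, 85], [30, 5, 0, 0, 0, 0, 85], [30, 5, 0, 0, 0, 0, 85], [30, 5, 0, 0, 0, 0, 85], [30, 5, 0, 0, 0, 0, 85], [30, 5, 0, 0, 0, 0, 85], [30, 5, 0, 0, 0, 0, 85], [30, 5, 0, 0, 0, 0, 85], [30, 5, 0, 0, 0, 0, 85]],
  ],
)

```text
time_s: 3.25
eef_pos: [0.5074, 0.0997, 0.3013]
eef_rot: [0.0, 0.708, 0.706, 0.0]
wrist_force: [-0.1, 0.6, -0.0]
opening: 0.994
grasp_force: 0.0
```

Run:
```python
from m import *
import pickle
st();c=ctrl.camera("wrist");pickle.dump(c,open("w2.pkl","wb"));measure(c,hx=(.505,.2))
cv2.imwrite("pics/w2.png",c["frame"])
```

```text
t 3.25 p [507.4  99.7 301.3] xaxis [ 0.003  1.    -0.   ] zaxis [ 0. -0. -1.] F [-0.15  0.56 -0.03] T [0.008 0.012 0.033] open 84.9 gf 0.0
blocktop 6689 ctr [514.4 202.6] size [64.4 75.3] ang 89.2 z [106.6 108.  113.3]
handle 1686 ctr [514.2 201.5] size [22.2 26.3] ang 4.7 z [172.5 176.5 177.9]
handletop 1613 ctr [514.3 201.6] size [22.  26.1] ang 4.5 z [173.7 176.5 177.9]
collar 487 ctr [514.2 201.4] size [41.2 32.8] ang 4.5 z [114.1 114.5 116.5]
base 2039 ctr [ 448.4 -107.1] size [90.4 85.1] ang 74.6 z [ 8.2 12.2 17.4]
blue 824 ctr [ 464.1 -111.8] size [49.  78.8] ang 75.2 z [68.5 70.1 71.3]
rails 1714 ctr [ 464.1 -110.3] size [58.  79.9] ang 75.2 z [67.3 70.2 72.8]
brass 379 ctr [ 482.7 -116. ] size [29.6 34.8] ang 77.2 z [71.3 75.6 77. ]
pin 141 ctr [ 481.6 -116.2] size [11.2 10.9] ang 13.0 z [ 99.1 105.  107. ]
```

View pics/w2.png

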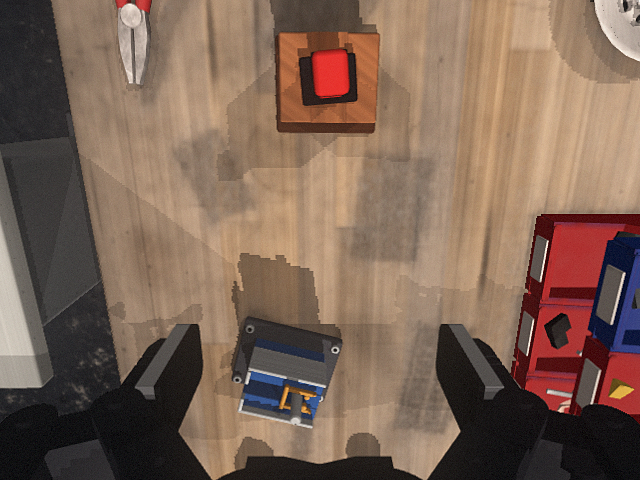

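The wrist view shows the block at (328,82) with the red handle at (331,73), turned about 4.5° against the block. The stand is at (290,370). I line up over the handle.

Request:
jog_arm(
  series=[
    [[20.4, 1.3, 0, 0, 0, 0, 85], [20.4, 1.3, 0, 0, 0, 0, 85], [20.4, 1.3, 0, 0, 0, 0, 85], [20.4, 1.3, 0, 0, 0, 0, 85], [20.4, 1.3, 0, 0, 0, 0, 85], [0, 0, 20, 0, 0, -0.08, 85], [0, 0, 20, 0, 0, 0, 85], [0, 0, 20, 0, 0, 0, 85], [0, 0, 20, 0, 0, 0, 85], [0, 0, 0, 0, 0, 0, 85]],
  ],
)

```text
time_s: 4.3
eef_pos: [0.512, 0.1999, 0.2182]
eef_rot: [-0.002, 0.679, 0.734, -0.002]
wrist_force: [-0.3, -0.4, -0.6]
opening: 0.994
grasp_force: 0.0
```

```bash
python3 -c "
from m import *
st()"
```

```text
t 4.3 p [512.  199.9 218.2] xaxis [-0.077  0.997 -0.   ] zaxis [-0.006 -0.001 -1.   ] F [-0.28 -0.36 -0.64] T [ 0.029 -0.027 -0.042] open 84.9 gf 0.0
```

Request:
jog_arm(
  series=[
    [[1.5, 2, 11, 0, 0, 0, 85], [0, 0, 11, 0, 0, 0, 85], [0, 0, 11, 0, 0, 0, 85], [0, 0, 11, 0, 0, 0, 85], [0, 0, 11, 0, 0, 0, 85], [0, 0, 11, 0, 0, 0, 85], [0, 0, 11, 0, 0, 0, 85], [0, 0, 11, 0, 0, 0, 85], [0, 0, 0, 0, 0, 0, 85], [0, 0, 0, 0, 0, 0, 85]],
  ],
)

```text
time_s: 5.3
eef_pos: [0.5158, 0.202, 0.1331]
eef_rot: [-0.0, 0.679, 0.734, -0.0]
wrist_force: [-0.0, 1.4, 0.4]
opening: 0.996
grasp_force: 0.0
```

```bash
python3 -c "
from m import *
st()"
```

```text
t 5.3 p [515.8 202.  133.1] xaxis [-0.079  0.997 -0.   ] zaxis [-0. -0. -1.] F [-0.04  1.37  0.41] T [ 0.01  -0.017 -0.026] open 85.1 gf 0.0
```

Request:
jog_arm(
  series=[
    [[0, -1.5, 5, 0, 0, 0, 85], [0, 0, 0, 0, 0, 0, 10], [0, 0, 0, 0, 0, 0, 10], [0, 0, 0, 0, 0, 0, 10], [0, 0, 0, 0, 0, 0, 10], [0, 0, 0, 0, 0, 0, 10], [0, 0, 0, 0, 0, 0, 10], [0, 0, 0, 0, 0, 0, 10], [0, 0, 0, 0, 0, 0, 10], [0, 0, 0, 0, 0, 0, 10]],
  ],
)

```text
time_s: 6.3
eef_pos: [0.5147, 0.202, 0.1286]
eef_rot: [0.0, 0.679, 0.734, 0.0]
wrist_force: [0.2, 0.5, 3.7]
opening: 0.251
grasp_force: 59.2
```

```bash
python3 -c "
from m import *
st()"
```

```text
t 6.3 p [514.7 202.  128.6] xaxis [-0.079  0.997  0.   ] zaxis [ 0.001  0.    -1.   ] F [0.19 0.45 3.71] T [ 0.091 -0.02   0.028] open 21.4 gf 59.16128396987915
```

Request:
jog_arm(
  series=[
    [[0, 0, 14, 0, 0, 0, 10], [0, 0, -7, 0, 0, 0, 10], [0, 0, -21, 0, 0, 0, 10], [0, 0, -14, 0, 0, 0, 10], [0, 0, -14, 0, 0, 0, 10], [0, 0, -14, 0, 0, 0, 10], [0, 0, -14, 0, 0, 0, 10], [0, 0, -14, 0, 0, 0, 10], [0, 0, -14, 0, 0, 0, 10], [0, 0, 0, 0, 0, 0, 10]],
  ],
)

```text
time_s: 7.3
eef_pos: [0.5157, 0.2022, 0.229]
eef_rot: [0.001, 0.679, 0.734, 0.002]
wrist_force: [0.9, -0.5, -1.5]
opening: 0.25
grasp_force: 58.8
```

```bash
python3 -c "
from m import *
st()"
```

```text
t 7.3 p [515.7 202.2 229. ] xaxis [-0.079  0.997  0.   ] zaxis [ 0.004  0.001 -1.   ] F [ 0.88 -0.46 -1.5 ] T [-0.011 -0.043 -0.019] open 21.4 gf 58.824031949043274
```

My first row there went 14 mm down instead of up, which was my sign error. The wedge may have slipped in the grip, so I'll lift it clear and measure it before going on.

Request:
jog_arm(
  series=[
    [[0, 0, -10, 0, 0, 0, 10], [0, 0, -10, 0, 0, 0, 10], [0, 0, -10, 0, 0, 0, 10], [0, 0, -10, 0, 0, 0, 10], [0, 0, -10, 0, 0, 0, 10], [0, 0, 0, 0, 0, 0, 10], [0, 0, 0, 0, 0, 0, 10], [0, 0, 0, 0, 0, 0, 10], [0, 0, 0, 0, 0, 0, 10], [0, 0, 0, 0, 0, 0, 10]],
  ],
)

```text
time_s: 8.3
eef_pos: [0.5141, 0.2019, 0.2758]
eef_rot: [-0.0, 0.679, 0.734, -0.0]
wrist_force: [-0.1, -0.2, -1.0]
opening: 0.247
grasp_force: 58.8
```

```bash
python3 -c "
from m import *
import pickle
st();c=ctrl.camera('scene');pickle.dump(c,open('s3.pkl','wb'))
P=cloud(c);n=np.hypot(P[...,0]-.515,P[...,1]-.202)<.06
z=P[...,2]
for h in range(110,300,8):
    m=n&(z>h/1000)&(z<(h+8)/1000)
    if m.sum()>3: print(h,m.sum(),np.round(P[m].min(0)*1000,0),np.round(P[m].max(0)*1000,0),c['frame'][m].mean(0).round())
v,u=np.nonzero(n&(z>.11));print(u.min(),u.max(),v.min(),v.max())
cv2.imwrite('pics/s3.png',cv2.resize(c['frame'][180:330,130:280],(600,600),interpolation=cv2.INTER_CUBIC))
"
```

```text
t 8.3 p [514.1 201.9 275.8] xaxis [-0.079  0.997 -0.   ] zaxis [-0.001 -0.    -1.   ] F [-0.05 -0.19 -1.  ] T [-0.039  0.017 -0.033] open 21.1 gf 58.83130609989166
166 9 [519. 199. 168.] [524. 204. 173.] [152. 178. 190.]
174 12 [517. 199. 174.] [522. 206. 182.] [144. 164. 174.]
182 15 [514. 198. 182.] [524. 205. 190.] [152. 173. 182.]
190 13 [511. 198. 191.] [524. 205. 198.] [152. 173. 181.]
198 19 [509. 198. 198.] [525. 205. 206.] [149. 165. 170.]
206 20 [507. 198. 206.] [523. 205. 214.] [157. 174. 178.]
214 22 [504. 198. 214.] [522. 204. 222.] [154. 168. 171.]
222 20 [503. 197. 222.] [519. 205. 229.] [152. 167. 170.]
230 25 [503. 198. 230.] [522. 205. 238.] [136. 148. 150.]
238 23 [503. 197. 238.] [519. 204. 246.] [143. 155. 157.]
246 17 [502. 197. 247.] [513. 204. 253.] [114. 123. 126.]
254 5 [493. 193. 261.] [531. 219. 262.] [65. 74. 88.]
262 158 [489. 183. 262.] [533. 219. 270.] [53. 58. 77.]
270 35 [495. 194. 270.] [522. 215. 278.] [ 71.  77. 135.]
278 57 [489. 191. 278.] [532. 215. 286.] [ 78.  83. 121.]
286 72 [487. 191. 286.] [530. 215. 294.] [ 68.  73. 107.]
294 76 [486. 191. 294.] [531. 215. 302.] [ 68.  72. 105.]
119 204 0 281
```

View pics/s3.png

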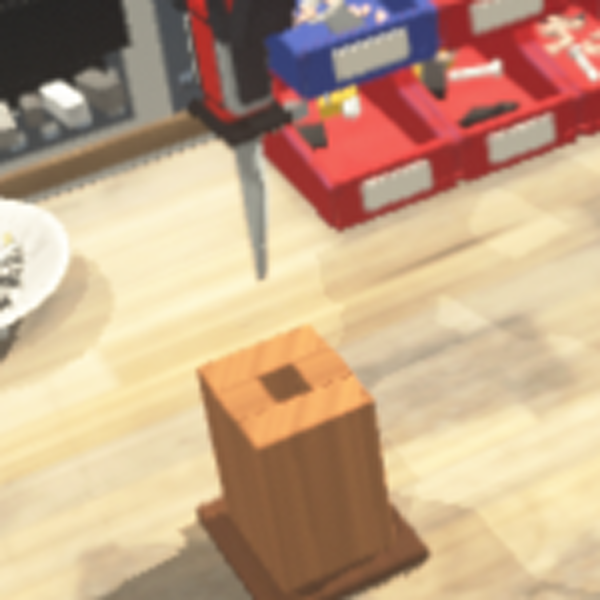

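The crop shows the wedge held clear of the block: tip at crop (262,278), flat vertical side toward +x (right/back), and slope toward -x. The empty pocket is at (286,380). The tip is about 109 mm below the TCP, so the wedge slipped about 8 mm, which is usable.

Request:
jog_arm(
  series=[
    [[-15, -4, 0, 0, 0, 0, 10], [-34, -8.2, 0, 0, 0, 0, 10], [-36, -8.8, 0, 0, 0, 0, 10], [-36, -8.8, 0, 0, 0, 0, 10], [-36, -8.8, 0, 0, 0, 0, 10], [-36, -8.8, 0, 0, 0, 0, 10], [-36, -8.8, 0, 0, 0, 0, 10], [-36, -8.8, 0, 0, 0, 0, 10], [-29, -7.1, 0, 0, 0, 0, 10], [-15, -4, 0, 0, 0, 0, 10]],
  ],
)

```text
time_s: 9.35
eef_pos: [0.4618, -0.115, 0.2763]
eef_rot: [0.0, 0.68, 0.734, -0.0]
wrist_force: [0.2, 0.0, -1.2]
opening: 0.248
grasp_force: 58.8
```

Request:
jog_arm(
  series=[
    [[0, 0, 0, 0, 0, 0.0873, 10], [0, 0, 0, 0, 0, 0.0873, 10], [0, 0, 0, 0, 0, 0.0873, 10], [0, 0, 0, 0, 0, 0.0873, 10], [0, 0, 0, 0, 0, 0, 10], [0, 0, 0, 0, 0, 0, 10], [0, 0, 0, 0, 0, 0, 10], [0, 0, 0, 0, 0, 0, 10], [0, 0, 0, 0, 0, 0, 10], [0, 0, 0, 0, 0, 0, 10]],
  ],
)

```text
time_s: 10.35
eef_pos: [0.4629, -0.1121, 0.2763]
eef_rot: [-0.0, 0.796, 0.606, 0.0]
wrist_force: [1.0, 0.1, -2.1]
opening: 0.251
grasp_force: 58.9
```

```bash
cat >> m.py <<'E'
PIN=np.array([481.4,-117.4]);A=np.radians(-15.5);EX=np.array([np.cos(A),np.sin(A)]);EY=np.array([-np.sin(A),np.cos(A)])
def loc():
    o,r=st();p=np.array(o["eef_pos"])*1000;d=p[:2]-PIN;f=np.array(o["wrist_force"])
    print("flat in pin frame x %.2f y %.2f"%(d@EX+9.5,d@EY),"tip z %.1f"%(p[2]-109),"F stand x %.2f y %.2f z %.2f"%(f[:2]@EX,f[:2]@EY,f[2]),"yaw of tool y %.1f"%np.degrees(np.arctan2(r[1,1],r[0,1])))
E
python3 - <<'E'
from m import *
import pickle
loc()
c=pickle.load(open("s3.pkl","rb"))
a,b=world(c,195.5,249.5);d=R(c)@np.array([a,b,1]);o=c["xyz"]; k=(.2017-o[1])/d[1];print("tip by ray",o+k*d)
w=ctrl.camera("wrist");t=ctrl.camera("top");s=ctrl.camera("scene");pickle.dump((w,t,s),open("a4.pkl","wb"))
cv2.imwrite("pics/a4.png",np.hstack([cv2.resize(w["frame"],(400,300)),cv2.resize(s["frame"],(400,300))]))
E
```

```text
t 10.35 p [ 462.9 -112.1  276.3] xaxis [0.266 0.964 0.   ] zaxis [ 0.  0. -1.] F [ 0.96  0.12 -2.11] T [-0.     0.014 -0.011] open 21.4 gf 58.921775221824646
flat in pin frame x -9.75 y 0.17 tip z 167.3 F stand x 0.89 y 0.38 z -2.11 yaw of tool y -15.5
tip by ray [0.51891031 0.2017     0.16710713]
```

View pics/a4.png

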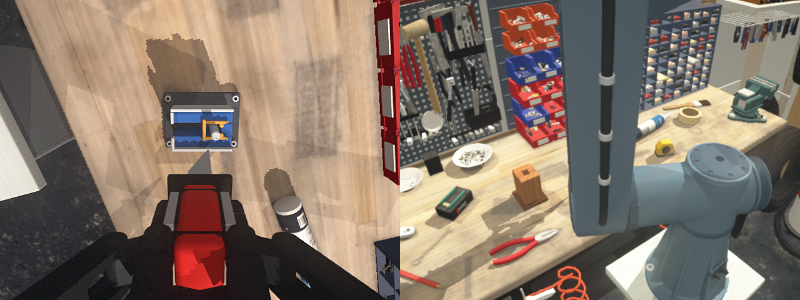

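The left view (wrist) shows the blade tip at about (210,152) pointing at the clip at (212,130), with its flat side to the right. The right view shows the empty block at (527,190). I measure the blade in the pin frame.

Run:
```python
from m import *
import pickle
w,t,s=pickle.load(open("a4.pkl","rb"))
P=cloud(w)*1000;d=P[...,:2]-PIN;x=d@EX;y=d@EY;z=P[...,2]
n=(w["z_map"]>0)&(abs(x+15)<25)&(abs(y)<25)
for h in range(155,275,8):
    m=n&(z>h)&(z<h+8)
    if m.sum()>3: print(h,m.sum(),"x",np.percentile(x[m],[2,98]).round(1),"y",np.percentile(y[m],[2,98]).round(1))
m=n&(z>150)&(z<200);v,u=np.nonzero(m);i=v.argmin();print("tip row",v.min(),u[v==v.min()],"z min",np.percentile(z[m],[0,1,3]))
# tip edge by ray on plane y=3 (near... camera is on +y side)
for uu in (u[v<=v.min()+1].min(),u[v<=v.min()+1].max()):
    a,b=world(w,float(uu),float(v.min()));dd=R(w)@np.array([a,b,1]);o=np.array(w["xyz"])*1000
    oy=(o[:2]-PIN)@EY;dy=dd[:2]@EY;k=(3-oy)/dy;q=o+k*dd;print("ray",(q[:2]-PIN)@EX,q[2])
pin(w,(330,195,370,235)); 
B=((P[...,2]>98)&(P[...,2]<112)&(np.hypot(x,y)<25));v,u=np.nonzero(B);print(u.mean(),v.mean(),plane(w,u.mean(),v.mean(),.106)*1000)
measure(w,sx=(.465,-.115))
```

```text
163 10 x [-12.5  -9.9] y [1.1 1.7]
171 29 x [-15.4 -10.1] y [1.2 2. ]
179 44 x [-17.  -10.3] y [1.2 2. ]
187 73 x [-18.8 -10. ] y [1.4 2.2]
195 91 x [-21.6 -10.3] y [1.3 2.2]
203 131 x [-23.7 -10. ] y [1.3 2.3]
211 161 x [-26.1 -10.3] y [1.5 2.5]
219 214 x [-27.8 -10.3] y [1.4 2.6]
227 133 x [-28.7 -10.3] y [1.6 2.6]
259 264 x [-38.9   1.1] y [11.6 16.6]
267 2243 x [-39.4   0.8] y [ 3.8 16.3]
tip row 240 [331 332 333] z min [166.99006759 167.66637849 170.08766912]
ray -12.516091060660592 172.29216177325281
ray -10.009184967624805 172.28747444397155
pin px 343.9705810546875 215.91175842285156 8.153587341308594 median z 0.1054806911075214 [ 481.8 -115.9  106. ] [ 481.8 -115.8  106. ]
343.990099009901 215.96039603960395 [ 481.83626299 -115.87818992  106.        ]
blocktop 0
handle 0
handletop 0
collar 0
base 4454 ctr [ 465.4 -112.5] size [ 90.2 120.3] ang 74.4 z [ 9.8 12.  16.8]
blue 2623 ctr [ 467.7 -113.5] size [49.5 79.2] ang 74.6 z [68.7 70.  71.2]
rails 3609 ctr [ 466.2 -110.9] size [56.  83.5] ang 74.7 z [68.5 70.  71.8]
brass 525 ctr [ 483.4 -117.3] size [29.7 36. ] ang 74.5 z [73.  75.6 77. ]
pin 410 ctr [ 475.2 -113.1] size [11.6 26.5] ang 60.0 z [102.7 168.2 198. ]
```

Request:
jog_arm(
  series=[
    [[1, 0, 9, 0, 0, 0, 10], [0, 0, 10, 0, 0, 0, 10], [0, 0, 10, 0, 0, 0, 10], [0, 0, 10, 0, 0, 0, 10], [0, 0, 10, 0, 0, 0, 10], [0, 0, 10, 0, 0, 0, 10], [0, 0, 10, 0, 0, 0, 10], [0, 0, 10, 0, 0, 0, 10], [0, 0, 0, 0, 0, 0, 10], [0, 0, 0, 0, 0, 0, 10]],
  ],
)

```text
time_s: 11.5
eef_pos: [0.4631, -0.1112, 0.1972]
eef_rot: [-0.0, 0.796, 0.605, -0.0]
wrist_force: [0.1, -0.8, -1.1]
opening: 0.251
grasp_force: 58.9
```

Request:
jog_arm(
  series=[
    [[0, 0.5, 0, 0, 0, 0, 10], [0, 0.5, 0, 0, 0, 0, 10], [0, 0.5, 0, 0, 0, 0, 10], [0, 0.5, 0, 0, 0, 0, 10], [0, 0, 0, 0, 0, 0, 10], [0, 0, 0, 0, 0, 0, 10], [0, 0, 0, 0, 0, 0, 10], [0, 0, 0, 0, 0, 0, 10], [0, 0, 0, 0, 0, 0, 10], [0, 0, 0, 0, 0, 0, 10]],
  ],
)

```text
time_s: 12.5
eef_pos: [0.4651, -0.1117, 0.1973]
eef_rot: [-0.0, 0.796, 0.605, -0.0]
wrist_force: [-0.2, 0.5, -0.8]
opening: 0.252
grasp_force: 58.9
```

```bash
python3 -c "
from m import *
loc()"
```

```text
t 12.5 p [ 465.1 -111.7  197.3] xaxis [0.267 0.964 0.   ] zaxis [-0.  0. -1.] F [-0.2   0.5  -0.77] T [ 0.001 -0.055 -0.01 ] open 21.5 gf 58.890421986579895
flat in pin frame x -7.78 y 1.13 tip z 88.3 F stand x -0.33 y 0.43 z -0.77 yaw of tool y -15.5
```

Request:
jog_arm(
  series=[
    [[0, 0.2, 0, 0, 0, 0, 10], [0, 0.2, 0, 0, 0, 0, 10], [0, 0.2, 0, 0, 0, 0, 10], [0, 0.2, 0, 0, 0, 0, 10], [0, 0.2, 0, 0, 0, 0, 10], [0, 0, 0, 0, 0, 0, 10], [0, 0, 0, 0, 0, 0, 10], [0, 0, 0, 0, 0, 0, 10], [0, 0, 0, 0, 0, 0, 10], [0, 0, 0, 0, 0, 0, 10]],
  ],
)

```text
time_s: 13.5
eef_pos: [0.466, -0.112, 0.1973]
eef_rot: [-0.0, 0.796, 0.605, 0.0]
wrist_force: [-0.1, 0.0, -1.7]
opening: 0.25
grasp_force: 58.9
```

```bash
python3 -c "
from m import *
loc()"
```

```text
t 13.5 p [ 466.  -112.   197.3] xaxis [0.267 0.964 0.   ] zaxis [ 0.  0. -1.] F [-0.13  0.04 -1.7 ] T [-0.02   0.006  0.017] open 21.4 gf 58.891403675079346
flat in pin frame x -6.75 y 1.12 tip z 88.3 F stand x -0.14 y 0.01 z -1.70 yaw of tool y -15.5
```

Request:
jog_arm(
  series=[
    [[0, 0.1, 0, 0, 0, 0, 10], [0, 0.1, 0, 0, 0, 0, 10], [0, 0.1, 0, 0, 0, 0, 10], [0, 0.1, 0, 0, 0, 0, 10], [0, 0.1, 0, 0, 0, 0, 10], [0, 0.1, 0, 0, 0, 0, 10], [0, 0, 0, 0, 0, 0, 10], [0, 0, 0, 0, 0, 0, 10], [0, 0, 0, 0, 0, 0, 10], [0, 0, 0, 0, 0, 0, 10]],
  ],
)

```text
time_s: 14.5
eef_pos: [0.4666, -0.1121, 0.1973]
eef_rot: [0.0, 0.796, 0.605, 0.0]
wrist_force: [0.4, 0.3, -0.8]
opening: 0.248
grasp_force: 58.9
```

```bash
python3 -c "
from m import *
loc()"
```

```text
t 14.5 p [ 466.6 -112.1  197.3] xaxis [0.267 0.964 0.   ] zaxis [ 0.  0. -1.] F [ 0.37  0.33 -0.81] T [ 0.009  0.018 -0.01 ] open 21.1 gf 58.88863921165466
flat in pin frame x -6.15 y 1.12 tip z 88.3 F stand x 0.27 y 0.41 z -0.81 yaw of tool y -15.5
```

Request:
jog_arm(
  series=[
    [[0, 0.1, 0, 0, 0, 0, 10], [0, 0.1, 0, 0, 0, 0, 10], [0, 0.1, 0, 0, 0, 0, 10], [0, 0.1, 0, 0, 0, 0, 10], [0, 0.1, 0, 0, 0, 0, 10], [0, 0, 0, 0, 0, 0, 10], [0, 0, 0, 0, 0, 0, 10], [0, 0, 0, 0, 0, 0, 10], [0, 0, 0, 0, 0, 0, 10], [0, 0, 0, 0, 0, 0, 10]],
  ],
)

```text
time_s: 15.5
eef_pos: [0.4671, -0.1123, 0.1973]
eef_rot: [-0.0, 0.796, 0.605, -0.0]
wrist_force: [-0.5, 0.3, -2.4]
opening: 0.25
grasp_force: 58.9
```

```bash
python3 -c "
from m import *
loc()"
```

```text
t 15.5 p [ 467.1 -112.3  197.3] xaxis [0.267 0.964 0.   ] zaxis [-0.  0. -1.] F [-0.5   0.29 -2.38] T [ 0.054  0.011 -0.044] open 21.3 gf 58.889517188072205
flat in pin frame x -5.69 y 1.13 tip z 88.3 F stand x -0.56 y 0.15 z -2.38 yaw of tool y -15.5
```

Request:
jog_arm(
  series=[
    [[0, 0.1, 0, 0, 0, 0, 10], [0, 0.1, 0, 0, 0, 0, 10], [0, 0.1, 0, 0, 0, 0, 10], [0, 0.1, 0, 0, 0, 0, 10], [0, 0.1, 0, 0, 0, 0, 10], [0, 0, 0, 0, 0, 0, 10], [0, 0, 0, 0, 0, 0, 10], [0, 0, 0, 0, 0, 0, 10], [0, 0, 0, 0, 0, 0, 10], [0, 0, 0, 0, 0, 0, 10]],
  ],
)

```text
time_s: 16.5
eef_pos: [0.4675, -0.1124, 0.1972]
eef_rot: [-0.0, 0.796, 0.605, -0.0]
wrist_force: [-1.1, -0.2, -0.8]
opening: 0.251
grasp_force: 58.9
```

```bash
python3 -c "
from m import *
loc()"
```

```text
t 16.5 p [ 467.5 -112.4  197.2] xaxis [0.267 0.964 0.   ] zaxis [-0.  0. -1.] F [-1.11 -0.16 -0.84] T [ 0.042  0.319 -0.048] open 21.4 gf 58.94704341888428
flat in pin frame x -5.26 y 1.14 tip z 88.2 F stand x -1.02 y -0.45 z -0.84 yaw of tool y -15.5
```

Torque shows contact at about -5.3 mm. I press a touch more and check.

Request:
jog_arm(
  series=[
    [[0, 0.1, 0, 0, 0, 0, 10], [0, 0.1, 0, 0, 0, 0, 10], [0, 0, 0, 0, 0, 0, 10], [0, 0, 0, 0, 0, 0, 10], [0, 0, 0, 0, 0, 0, 10], [0, 0, 0, 0, 0, 0, 10], [0, 0, 0, 0, 0, 0, 10], [0, 0, 0, 0, 0, 0, 10], [0, 0, 0, 0, 0, 0, 10], [0, 0, 0, 0, 0, 0, 10]],
  ],
)

```text
time_s: 17.5
eef_pos: [0.4676, -0.1124, 0.1972]
eef_rot: [-0.0, 0.796, 0.605, -0.0]
wrist_force: [-2.7, 1.0, -0.6]
opening: 0.252
grasp_force: 59.0
```

```bash
python3 -c "
from m import *
loc()"
```

```text
t 17.5 p [ 467.6 -112.4  197.2] xaxis [0.267 0.964 0.   ] zaxis [-0.  0. -1.] F [-2.72  1.04 -0.59] T [0.245 0.744 0.03 ] open 21.5 gf 59.02613639831543
flat in pin frame x -5.11 y 1.16 tip z 88.2 F stand x -2.90 y 0.27 z -0.59 yaw of tool y -15.5
```

Request:
jog_arm(
  series=[
    [[0, 0, 1.5, 0, 0, 0, 10], [0, 0, 2, 0, 0, 0, 10], [0, 0, 2, 0, 0, 0, 10], [0, 0, 2, 0, 0, 0, 10], [0, 0, 2, 0, 0, 0, 10], [0, 0, 2, 0, 0, 0, 10], [0, 0, 2, 0, 0, 0, 10], [0, 0, 2, 0, 0, 0, 10], [0, 0, 2, 0, 0, 0, 10], [0, 0, 1.5, 0, 0, 0, 10]],
  ],
)

```text
time_s: 18.5
eef_pos: [0.4677, -0.1124, 0.1781]
eef_rot: [-0.0, 0.796, 0.605, -0.0]
wrist_force: [-2.6, 1.0, -0.8]
opening: 0.25
grasp_force: 59.1
```

```bash
python3 -c "
from m import *
loc()"
```

```text
t 18.5 p [ 467.7 -112.4  178.1] xaxis [0.267 0.964 0.   ] zaxis [-0.  0. -1.] F [-2.6   0.98 -0.84] T [ 0.298  0.866 -0.007] open 21.3 gf 59.09887433052063
flat in pin frame x -5.04 y 1.15 tip z 69.1 F stand x -2.77 y 0.25 z -0.84 yaw of tool y -15.5
```

Request:
jog_arm(
  series=[
    [[0, 0, 1, 0, 0, 0, 10], [0, 0, 1, 0, 0, 0, 10], [0, 0, 1, 0, 0, 0, 10], [0, 0, 1, 0, 0, 0, 10], [0, 0, 1, 0, 0, 0, 10], [0, 0, 1, 0, 0, 0, 10], [0, 0, 1, 0, 0, 0, 10], [0, 0, 1, 0, 0, 0, 10], [0, 0, 1, 0, 0, 0, 10], [0, 0, 1, 0, 0, 0, 10]],
  ],
)

```text
time_s: 19.5
eef_pos: [0.4677, -0.1124, 0.1682]
eef_rot: [-0.0, 0.796, 0.605, -0.0]
wrist_force: [-4.9, 1.7, -0.8]
opening: 0.251
grasp_force: 59.2
```

```bash
python3 -c "
from m import *
loc()"
```

```text
t 19.5 p [ 467.7 -112.4  168.2] xaxis [0.267 0.964 0.   ] zaxis [-0.  0. -1.] F [-4.91  1.68 -0.78] T [0.328 1.087 0.066] open 21.4 gf 59.162607192993164
flat in pin frame x -5.01 y 1.12 tip z 59.2 F stand x -5.18 y 0.31 z -0.78 yaw of tool y -15.5
```

Request:
jog_arm(
  series=[
    [[0, -0.1, 1, 0, 0, 0, 10], [0, -0.1, 1, 0, 0, 0, 10], [0, 0, 1, 0, 0, 0, 10], [0, 0, 1, 0, 0, 0, 10], [0, 0, 1, 0, 0, 0, 10], [0, 0, 1, 0, 0, 0, 10], [0, 0, 0, 0, 0, 0, 10], [0, 0, 0, 0, 0, 0, 10], [0, 0, 0, 0, 0, 0, 10], [0, 0, 0, 0, 0, 0, 10]],
  ],
)

```text
time_s: 20.5
eef_pos: [0.4676, -0.1124, 0.1622]
eef_rot: [0.0, 0.796, 0.605, 0.0]
wrist_force: [-2.3, 0.3, -1.8]
opening: 0.248
grasp_force: 59.0
```

```bash
python3 -c "
from m import *
loc()"
```

```text
t 20.5 p [ 467.6 -112.4  162.2] xaxis [0.267 0.964 0.   ] zaxis [ 0. -0. -1.] F [-2.31  0.33 -1.8 ] T [0.16  0.77  0.027] open 21.2 gf 58.99823784828186
flat in pin frame x -5.12 y 1.14 tip z 53.2 F stand x -2.31 y -0.30 z -1.80 yaw of tool y -15.5
```

Request:
jog_arm(
  series=[
    [[0, 0, 1, 0, 0, 0, 10], [0, 0, 1, 0, 0, 0, 10], [0, 0, 1, 0, 0, 0, 10], [0, 0, 1, 0, 0, 0, 10], [0, 0, 1, 0, 0, 0, 10], [0, 0, 1, 0, 0, 0, 10], [0, 0, 1, 0, 0, 0, 10], [0, 0, 1, 0, 0, 0, 10], [0, 0, 0, 0, 0, 0, 10], [0, 0, 0, 0, 0, 0, 10]],
  ],
)

```text
time_s: 21.5
eef_pos: [0.4676, -0.1125, 0.1543]
eef_rot: [0.0, 0.796, 0.605, 0.0]
wrist_force: [-4.0, 0.2, 0.7]
opening: 0.25
grasp_force: 59.6
```

```bash
python3 -c "
from m import *
loc()"
```

```text
t 21.5 p [ 467.6 -112.5  154.3] xaxis [ 0.267  0.964 -0.   ] zaxis [ 0. -0. -1.] F [-3.97  0.17  0.71] T [0.212 0.938 0.025] open 21.3 gf 59.558005928993225
flat in pin frame x -5.08 y 1.08 tip z 45.3 F stand x -3.87 y -0.89 z 0.71 yaw of tool y -15.5
```

Request:
jog_arm(
  series=[
    [[0, -0.1, 0.8, 0, 0, 0, 10], [0, 0, 0.8, 0, 0, 0, 10], [0, 0, 0.8, 0, 0, 0, 10], [0, 0, 0.8, 0, 0, 0, 10], [0, 0, 0.8, 0, 0, 0, 10], [0, 0, 0.8, 0, 0, 0, 10], [0, 0, 0.8, 0, 0, 0, 10], [0, 0, 0.8, 0, 0, 0, 10], [0, 0, 0.8, 0, 0, 0, 10], [0, 0, 0, 0, 0, 0, 10]],
  ],
)

```text
time_s: 22.5
eef_pos: [0.4677, -0.1125, 0.1472]
eef_rot: [0.0, 0.796, 0.605, 0.0]
wrist_force: [-3.8, 1.0, 4.2]
opening: 0.254
grasp_force: 59.9
```

```bash
python3 -c "
from m import *
loc()"
```

```text
t 22.5 p [ 467.7 -112.5  147.2] xaxis [ 0.267  0.964 -0.   ] zaxis [ 0. -0. -1.] F [-3.85  1.    4.15] T [ 0.182  0.967 -0.   ] open 21.7 gf 59.89379167556763
flat in pin frame x -5.05 y 1.06 tip z 38.2 F stand x -3.98 y -0.06 z 4.15 yaw of tool y -15.5
```

Request:
jog_arm(
  series=[
    [[0, -0.1, 0.8, 0, 0, 0, 10], [0, -0.1, 0.8, 0, 0, 0, 10], [0, 0, 0.8, 0, 0, 0, 10], [0, 0, 0.8, 0, 0, 0, 10], [0, 0, 0.8, 0, 0, 0, 10], [0, 0, 0.8, 0, 0, 0, 10], [0, 0, 0.8, 0, 0, 0, 10], [0, 0, 0.8, 0, 0, 0, 10], [0, 0, 0.8, 0, 0, 0, 10], [0, 0, 0, 0, 0, 0, 10]],
  ],
)

```text
time_s: 23.5
eef_pos: [0.4676, -0.1124, 0.1398]
eef_rot: [0.0, 0.796, 0.605, 0.0]
wrist_force: [-1.9, -0.2, 2.0]
opening: 0.249
grasp_force: 59.5
```

```bash
python3 -c "
from m import *
loc()"
```

```text
t 23.5 p [ 467.6 -112.4  139.8] xaxis [ 0.267  0.964 -0.   ] zaxis [ 0.001 -0.    -1.   ] F [-1.88 -0.16  2.03] T [0.006 0.482 0.001] open 21.2 gf 59.497137665748596
flat in pin frame x -5.16 y 1.07 tip z 30.8 F stand x -1.76 y -0.66 z 2.03 yaw of tool y -15.5
```

Request:
jog_arm(
  series=[
    [[0, 0, 0.8, 0, 0, 0, 10], [0, 0, 0.8, 0, 0, 0, 10], [0, 0, 0.8, 0, 0, 0, 10], [0, 0, 0.8, 0, 0, 0, 10], [0, 0, 0.8, 0, 0, 0, 10], [0, 0, 0.8, 0, 0, 0, 10], [0, 0, 0.8, 0, 0, 0, 10], [0, 0, 0.8, 0, 0, 0, 10], [0, 0, 0.8, 0, 0, 0, 10], [0, 0, 0, 0, 0, 0, 10]],
  ],
)

```text
time_s: 24.5
eef_pos: [0.467, -0.1122, 0.1323]
eef_rot: [-0.0, 0.796, 0.605, -0.0]
wrist_force: [-0.5, 0.4, -1.7]
opening: 0.251
grasp_force: 59.0
```

```bash
python3 -c "
from m import *
loc()
w=ctrl.camera('wrist')
cv2.imwrite('pics/w5.png',cv2.resize(w['frame'][100:400,170:470],(600,600),interpolation=cv2.INTER_CUBIC))
P=cloud(w)*1000;d=P[...,:2]-PIN;x=d@EX;y=d@EY;z=P[...,2]
f=cv2.cvtColor(w['frame'],cv2.COLOR_BGR2HSV);m=(f[...,0]>12)&(f[...,0]<30)&(f[...,1]>100)&(z>66)&(z<82)&(abs(x+10)<60)&(abs(y)<25)
print('brass x',np.percentile(x[m],[0,2,98,100]).round(1),'y',np.percentile(y[m],[2,98]).round(1))
v,u=np.nonzero(m);print(u.mean(),v.mean())
"
```

```text
t 24.5 p [ 467.  -112.2  132.3] xaxis [0.267 0.964 0.   ] zaxis [-0.001  0.    -1.   ] F [-0.54  0.36 -1.74] T [-0.088 -0.004 -0.008] open 21.4 gf 59.02536749839783
flat in pin frame x -5.75 y 1.20 tip z 23.3 F stand x -0.62 y 0.20 z -1.74 yaw of tool y -15.5
brass x [-31.1 -30.3   3.1   5.3] y [-0.7 16.2]
317.3868613138686 255.5099061522419
```

View pics/w5.png

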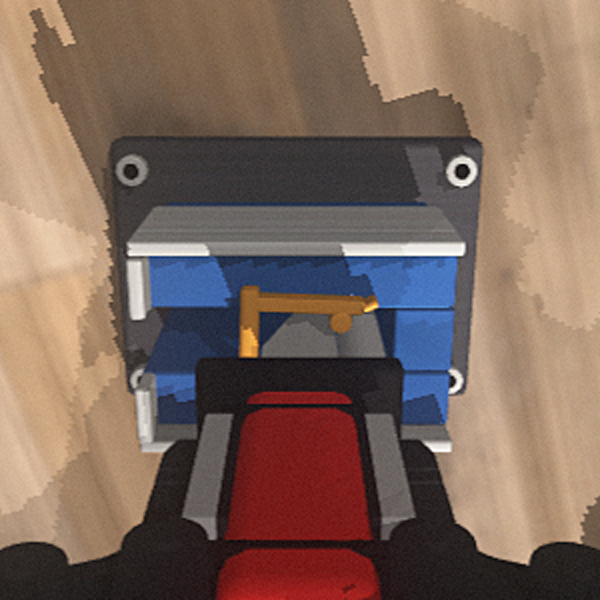

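The crop shows the clip spread off: bridge at about (250,320), leg with lip ball at (342,322) just past the pin (362,340), and the blade inside the U. Now I push it along -x.

Request:
jog_arm(
  series=[
    [[0, 0, 1, 0, 0, 0, 10], [0, 0, 1, 0, 0, 0, 10], [0, -1, 0, 0, 0, 0, 10], [0, -1, 0, 0, 0, 0, 10], [0, -1, 0, 0, 0, 0, 10], [0, -1, 0, 0, 0, 0, 10], [0, -1, 0, 0, 0, 0, 10], [0, -1, 0, 0, 0, 0, 10], [0, -1, 0, 0, 0, 0, 10], [0, -1, 0, 0, 0, 0, 10]],
  ],
)

```text
time_s: 25.55
eef_pos: [0.4595, -0.1102, 0.1307]
eef_rot: [0.0, 0.796, 0.605, 0.0]
wrist_force: [-0.0, 0.3, -0.8]
opening: 0.25
grasp_force: 59.0
```

```bash
cat >> m.py <<'E'
def clip():
    w=ctrl.camera('wrist')
    P=cloud(w)*1000;d=P[...,:2]-PIN;x=d@EX;y=d@EY;z=P[...,2]
    f=cv2.cvtColor(w['frame'],cv2.COLOR_BGR2HSV);m=(f[...,0]>12)&(f[...,0]<30)&(f[...,1]>100)&(z>66)&(z<82)&(abs(x+10)<60)&(abs(y)<25)
    print('brass x',np.percentile(x[m],[0,2,98,100]).round(1),'y',np.percentile(y[m],[2,98]).round(1),'z',np.percentile(z[m],[5,95]).round(1));return w
E
python3 -c "
from m import *
loc();clip()"
```

```text
t 25.55 p [ 459.5 -110.2  130.7] xaxis [0.267 0.964 0.   ] zaxis [ 0. -0. -1.] F [-0.01  0.26 -0.84] T [-0.031  0.015 -0.01 ] open 21.4 gf 59.033727049827576
flat in pin frame x -13.54 y 1.12 tip z 21.7 F stand x -0.08 y 0.25 z -0.84 yaw of tool y -15.5
brass x [-36.  -35.8  -2.2  -0.2] y [ 0.4 16. ] z [72.4 76.7]
```

Request:
jog_arm(
  series=[
    [[0, -1, 0, 0, 0, 0, 10], [0, -1, 0, 0, 0, 0, 10], [0, -1, 0, 0, 0, 0, 10], [0, -1, 0, 0, 0, 0, 10], [0, -1, 0, 0, 0, 0, 10], [0, -1, 0, 0, 0, 0, 10], [0, -1, 0, 0, 0, 0, 10], [0, -1, 0, 0, 0, 0, 10], [0, -1, 0, 0, 0, 0, 10], [0, -1, 0, 0, 0, 0, 10]],
  ],
)

```text
time_s: 26.6
eef_pos: [0.4499, -0.1075, 0.1307]
eef_rot: [0.0, 0.796, 0.605, 0.0]
wrist_force: [-0.3, -0.3, -0.9]
opening: 0.253
grasp_force: 59.0
```

```bash
python3 -c "
from m import *
loc();clip()"
```

```text
t 26.6 p [ 449.9 -107.5  130.7] xaxis [ 0.267  0.964 -0.   ] zaxis [ 0. -0. -1.] F [-0.31 -0.3  -0.88] T [-0.029 -0.039 -0.01 ] open 21.6 gf 59.03198003768921
flat in pin frame x -23.53 y 1.13 tip z 21.7 F stand x -0.22 y -0.37 z -0.88 yaw of tool y -15.5
brass x [-46.1 -45.9 -12.3 -10.2] y [ 0.5 16.2] z [72.4 76.8]
```

Request:
jog_arm(
  series=[
    [[0, 0.5, 0, 0, 0, 0, 10], [0, 0.5, 0, 0, 0, 0, 10], [0, 0.5, -2, 0, 0, 0, 10], [0, 0, -4, 0, 0, 0, 10], [0, 0, -8, 0, 0, 0, 10], [0, 0, -12, 0, 0, 0, 10], [0, 0, -16, 0, 0, 0, 10], [0, 0, -16, 0, 0, 0, 10], [0, 0, -16, 0, 0, 0, 10], [0, 0, -16, 0, 0, 0, 10]],
  ],
)

```text
time_s: 27.65
eef_pos: [0.4516, -0.108, 0.2226]
eef_rot: [0.001, 0.796, 0.605, 0.0]
wrist_force: [-0.7, -0.6, -2.3]
opening: 0.252
grasp_force: 59.0
```

Request:
jog_arm(
  series=[
    [[0, 0, -14, 0, 0, 0, 10], [0, 0, -14, 0, 0, 0, 10], [0, 0, -14, 0, 0, 0, 10], [0, 0, -12, 0, 0, 0, 10], [0, 0, 0, 0, 0, -0.0873, 10], [0, 0, 0, 0, 0, -0.0873, 10], [0, 0, 0, 0, 0, -0.0873, 10], [0, 0, 0, 0, 0, 0, 10], [0, 0, 0, 0, 0, 0, 10], [0, 0, 0, 0, 0, 0, 10]],
  ],
)

```text
time_s: 28.65
eef_pos: [0.4514, -0.1079, 0.2748]
eef_rot: [-0.0, 0.711, 0.704, -0.0]
wrist_force: [-0.6, 0.4, -1.9]
opening: 0.252
grasp_force: 59.1
```

Run:
```python
from m import *
import pickle
loc();clip()
c=pickle.load(open("w2.pkl","rb"));t=pickle.load(open("s3.pkl","rb"))
# pocket in scene image after removal, and block top corners
P=cloud(t);z=P[...,2];m=(abs(z-.108)<.004)&(np.hypot(P[...,0]-.514,P[...,1]-.202)<.07);rect(P,m,"blocktop scene")
f=t["frame"].max(2).astype(int);v,u=np.nonzero(m);
hull=cv2.convexHull(np.stack([u,v],1).astype(np.int32));k=np.zeros((480,640),np.uint8);cv2.fillConvexPoly(k,hull,1)
k=cv2.erode(k,np.ones((3,3)));print(np.percentile(f[k>0],[2,10,50,90]))
d=(k>0)&(f<115);v,u=np.nonzero(d);n,l,s,ce=cv2.connectedComponentsWithStats(d.astype(np.uint8));i=1+s[1:,4].argmax();print(s[i],ce[i],plane(t,*ce[i],.108)*1000)
tt=pickle.load(open("a4.pkl","rb"))[1];P=cloud(tt);z=P[...,2];m=(abs(z-.108)<.005)&(np.hypot(P[...,0]-.514,P[...,1]-.202)<.07);rect(P,m,"blocktop top")
f=tt["frame"];m2=(z<.1)&(np.hypot(P[...,0]-.514,P[...,1]-.202)<.02)&(tt["z_map"]>0);v,u=np.nonzero(m2);print(len(u),u.min(),u.max(),v.min(),v.max())
print(f[200:240:2,190:226:2].max(2))
```

```text
t 28.65 p [ 451.4 -107.9  274.8] xaxis [0.01 1.   0.  ] zaxis [-0.  0. -1.] F [-0.56  0.4  -1.87] T [ 0.016 -0.031 -0.011] open 21.5 gf 59.05408322811127
flat in pin frame x -21.96 y 1.10 tip z 165.8 F stand x -0.64 y 0.23 z -1.87 yaw of tool y -0.6
brass x [-46.9 -46.4 -13.1 -10.4] y [-11.8  14.7] z [72.4 77. ]
blocktop scene 714 ctr [513.3 202.5] size [65.3 79.1] ang 89.7 z [104.7 106.6 108.4]
[132.14 168.7  241.   247.  ]Traceback (most recent call last):
  File "<stdin>", line 10, in <module>
ValueError: attempt to get argmax of an empty sequence
```

The clip has been moved about 30 mm and lies on the rails. I carry the wedge back over the block.

Request:
jog_arm(
  series=[
    [[15, 3, 0, 0, 0, 0, 10], [34, 6.5, 0, 0, 0, 0, 10], [36, 7, 0, 0, 0, 0, 10], [36, 7, 0, 0, 0, 0, 10], [36, 7, 0, 0, 0, 0, 10], [36, 7, 0, 0, 0, 0, 10], [36, 7, 0, 0, 0, 0, 10], [36, 7, 0, 0, 0, 0, 10], [30, 5.5, 0, 0, 0, 0, 10], [15.5, 2.8, 0, 0, 0, 0, 10]],
  ],
)

```text
time_s: 29.7
eef_pos: [0.5137, 0.2044, 0.2745]
eef_rot: [-0.0, 0.71, 0.705, 0.0]
wrist_force: [0.8, -0.4, -1.0]
opening: 0.252
grasp_force: 59.1
```

Request:
jog_arm(
  series=[
    [[0, 0, 10, 0, 0, 0, 10], [0, 0, 10, 0, 0, 0, 10], [0, 0, 10, 0, 0, 0, 10], [0, 0, 10, 0, 0, 0, 10], [0, 0, 0, 0, 0, 0, 10], [0, 0, 0, 0, 0, 0, 10], [0, 0, 0, 0, 0, 0, 10], [0, 0, 0, 0, 0, 0, 10], [0, 0, 0, 0, 0, 0, 10], [0, 0, 0, 0, 0, 0, 10]],
  ],
)

```text
time_s: 30.7
eef_pos: [0.5139, 0.2022, 0.235]
eef_rot: [0.0, 0.71, 0.704, 0.0]
wrist_force: [0.5, 0.1, -1.2]
opening: 0.249
grasp_force: 59.1
```

Run:
```python
from m import *
import pickle
st()
w=ctrl.camera("wrist");s=ctrl.camera("scene");pickle.dump((w,s),open("a6.pkl","wb"))
P=cloud(w)*1000;z=P[...,2];m=(w["z_map"]>0)&(z>115)&(z<200)&(np.hypot(P[...,0]-514,P[...,1]-202)<40)
for h in range(115,200,12):
    k=m&(z>h)&(z<h+12)
    if k.sum()>3:print(h,np.percentile(P[k],[2,98],axis=0).round(1).tolist())
m=(abs(z-108)<3)&(np.hypot(P[...,0]-514,P[...,1]-202)<60);rect(P/1000,m,"top")
cv2.imwrite("pics/a6.png",np.hstack([cv2.resize(w["frame"][120:360,200:440],(400,400),interpolation=cv2.INTER_CUBIC),cv2.resize(s["frame"][190:310,145:265],(400,400),interpolation=cv2.INTER_CUBIC)]))
```

```text
t 30.7 p [513.9 202.2 235. ] xaxis [0.008 1.    0.   ] zaxis [ 0.001  0.    -1.   ] F [ 0.52  0.13 -1.25] T [-0.02   0.03   0.028] open 21.3 gf 59.05997335910797
127 [[518.2, 203.1, 127.8], [523.3, 203.9, 138.6]]
139 [[515.1, 203.2, 139.3], [523.3, 204.0, 150.7]]
151 [[511.6, 203.2, 151.2], [523.1, 204.1, 162.4]]
163 [[508.2, 203.4, 163.2], [523.0, 204.4, 174.7]]
175 [[505.3, 203.5, 175.3], [523.0, 204.5, 186.7]]
187 [[504.9, 203.6, 187.1], [522.9, 204.7, 190.8]]
top 8074 ctr [514.3 202.9] size [63.6 75.1] ang 89.3 z [106.7 108.  109.1]
```

View pics/a6.png

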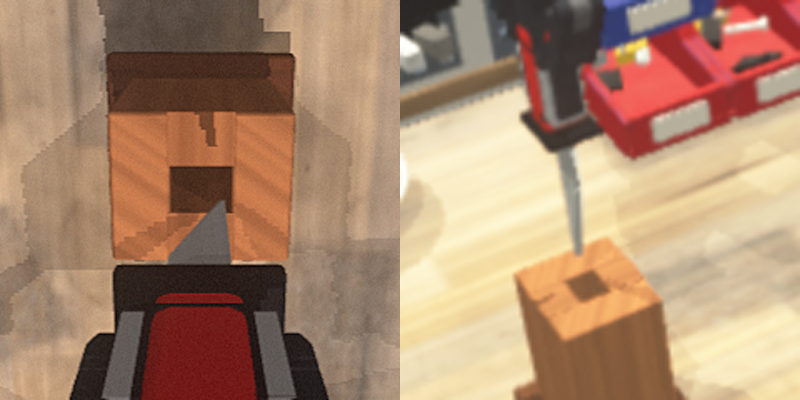

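The left crop (wrist) shows the pocket at columns 170–232 and rows 167–213, with the blade tip at (222,201). The right crop (scene) shows the blade over the pocket at (588,285). I compute the pocket centre.

Run:
```python
from m import *
import pickle
w,s=pickle.load(open("a6.pkl","rb"))
for u,v in((170,167),(232,167),(170,212),(232,212)): print(plane(w,200+u*.6,120+v*.6,.108)*1000)
```

```text
[502.46146372 211.83041243 108.        ]
[527.55041759 211.61513734 108.        ]
[502.04394311 192.61492299 108.        ]
[527.67841483 192.39630666 108.        ]
```

Request:
jog_arm(
  series=[
    [[1, 1.2, 0, 0, 0, 0, 10], [0, 0, 10, 0, 0, 0, 10], [0, 0, 12, 0, 0, 0, 10], [0, 0, 12, 0, 0, 0, 10], [0, 0, 12, 0, 0, 0, 10], [0, 0, 12, 0, 0, 0, 10], [0, 0, 12, 0, 0, 0, 10], [0, 0, 12, 0, 0, 0, 10], [0, 0, 12, 0, 0, 0, 10], [0, 0, 10, 0, 0, 0, 10]],
  ],
)

```text
time_s: 31.8
eef_pos: [0.5147, 0.203, 0.1295]
eef_rot: [-0.0, 0.71, 0.704, -0.0]
wrist_force: [0.0, -0.0, -0.6]
opening: 0.251
grasp_force: 59.1
```

```bash
python3 -c "
from m import *
st()"
```

```text
t 31.8 p [514.7 203.  129.5] xaxis [ 0.008  1.    -0.   ] zaxis [-0.001 -0.    -1.   ] F [ 0.04 -0.05 -0.64] T [ 0.013  0.002 -0.052] open 21.5 gf 59.05978202819824
```

Request:
jog_arm(
  series=[
    [[0, 0, 1, 0, 0, 0, 10], [0, 0, 1, 0, 0, 0, 10], [0, 0, 1, 0, 0, 0, 10], [0, 0, 1, 0, 0, 0, 10], [0, 0, 1, 0, 0, 0, 10], [0, 0, 1, 0, 0, 0, 10], [0, 0, 1, 0, 0, 0, 10], [0, 0, 0.5, 0, 0, 0, 10], [0, 0, 0, 0, 0, 0, 10], [0, 0, 0, 0, 0, 0, 10]],
  ],
)

```text
time_s: 32.8
eef_pos: [0.515, 0.2031, 0.1232]
eef_rot: [-0.0, 0.71, 0.704, 0.0]
wrist_force: [-0.2, 0.6, -0.6]
opening: 0.252
grasp_force: 59.1
```

```bash
python3 -c "
from m import *
st()"
```

```text
t 32.8 p [515.  203.1 123.2] xaxis [0.008 1.    0.   ] zaxis [ 0.  0. -1.] F [-0.21  0.61 -0.63] T [ 0.027 -0.001 -0.016] open 21.5 gf 59.05972480773926
```

Request:
jog_arm(
  series=[
    [[0, 0, 0.8, 0, 0, 0, 10], [0, 0, 0.8, 0, 0, 0, 10], [0, 0, 0, 0, 0, 0, 10], [0, 0, 0, 0, 0, 0, 60], [0, 0, 0, 0, 0, 0, 60], [0, 0, 0, 0, 0, 0, 60], [0, 0, 0, 0, 0, 0, 60], [0, 0, 0, 0, 0, 0, 60], [0, 0, 0, 0, 0, 0, 60], [0, 0, 0, 0, 0, 0, 60]],
  ],
)

```text
time_s: 33.8
eef_pos: [0.515, 0.2031, 0.1216]
eef_rot: [-0.0, 0.71, 0.704, 0.0]
wrist_force: [0.9, 0.5, -0.4]
opening: 0.703
grasp_force: 0.0
```

Request:
jog_arm(
  series=[
    [[0, 0, -4, 0, 0, 0, 60], [0, 0, -8, 0, 0, 0, 60], [0, 0, -14, 0, 0, 0, 60], [0, 0, -18, 0, 0, 0, 60], [0, 0, -18, 0, 0, 0, 60], [0, 0, -18, 0, 0, 0, 60], [0, 0, -18, 0, 0, 0, 60], [0, 0, -18, 0, 0, 0, 60], [0, 0, -18, 0, 0, 0, 60], [0, 0, -18, 0, 0, 0, 60]],
  ],
)

```text
time_s: 34.8
eef_pos: [0.5151, 0.2031, 0.276]
eef_rot: [0.0, 0.71, 0.704, 0.001]
wrist_force: [0.7, -0.5, -0.5]
opening: 0.699
grasp_force: 0.0
```

Request:
jog_arm(
  series=[
    [[-20, 0, 0, 0, 0, 0, 60], [-20, 0, 0, 0, 0, 0, 60], [-20, 0, 0, 0, 0, 0, 60], [-20, 0, 0, 0, 0, 0, 60], [-20, 0, 0, 0, 0, 0, 60], [0, 0, 0, 0, 0, 0, 60], [0, 0, 0, 0, 0, 0, 60], [0, 0, 0, 0, 0, 0, 60], [0, 0, 0, 0, 0, 0, 60], [0, 0, 0, 0, 0, 0, 60]],
  ],
)

```text
time_s: 35.8
eef_pos: [0.5141, 0.1038, 0.2736]
eef_rot: [-0.0, 0.71, 0.705, 0.0]
wrist_force: [-0.4, -0.5, -0.3]
opening: 0.703
grasp_force: 0.0
```

Run:
```python
from m import *
st();w=clip();measure(w,hx=(.513,.202),sx=(.46,-.11))
cv2.imwrite("pics/end.png",w["frame"])
```

```text
t 35.8 p [514.1 103.8 273.6] xaxis [0.007 1.    0.   ] zaxis [-0.  0. -1.] F [-0.45 -0.5  -0.25] T [0.026 0.026 0.014] open 60.1 gf 0.0
brass x [-46.9 -46.1 -13.1 -11.2] y [-11.8  15.8] z [71.4 77. ]
blocktop 7879 ctr [514.4 202.6] size [64.4 75.2] ang 89.0 z [106.6 108.  113.4]
handle 2079 ctr [514.7 201.9] size [26.  22.1] ang 89.6 z [172.6 176.5 177.9]
handletop 1995 ctr [514.8 202.1] size [25.4 22.1] ang 89.5 z [173.9 176.5 177.9]
collar 516 ctr [514.5 201.8] size [33.1 40.9] ang 89.6 z [114.1 114.5 123.6]
base 2796 ctr [ 467.3 -111.7] size [ 89.9 116.9] ang 75.1 z [ 6.7 12.1 17.4]
blue 1340 ctr [ 465.6 -112.7] size [50.4 82.8] ang 74.7 z [59.  70.  71.3]
rails 2184 ctr [ 466.1 -111.1] size [58.1 83. ] ang 74.5 z [67.3 70.3 72.8]
brass 529 ctr [ 453.3 -108.6] size [30.4 35. ] ang 70.7 z [71.3 75.4 77. ]
pin 150 ctr [ 482.5 -116.4] size [10.7 11.2] ang 52.2 z [ 98.4 105.  107. ]
```

View pics/end.png

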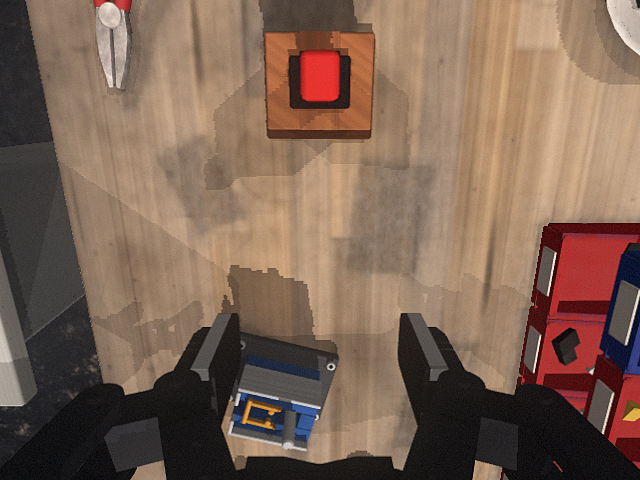

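The picture shows the wedge seated in its block (handle at (320,75), top at 176.5 mm as at the start). The clip lies on the rails at (262,415), clear of the pin at (290,430). I hand in.

```bash
python3 -c "
from bench import ctrl
print(ctrl.hand_in())"
```

```text
the job is handed in; nothing more can be done
None
```

I handed the job in at about 36 s: the clip is off the pin, about 30 mm along the rails, and the wedge hangs back in its block; the hand-in gave no verdict, and one wrong-way row during the lift pushed the wedge down and let it slip about 8 mm in the grip.

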